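# Push the oil and the pepper home in the condiment rack and shut its gate

### The arm

A 6-joint arm with a two-finger parallel gripper is mounted at the origin on a cart in front of the work surface, level with it; the furniture and walls round the work are solid. World frame = base frame: x ahead of the robot, y to its left, z up, the work surface at z = 0. Lengths are in mm, angles in rad, forces in N, time in s.
With the tool pointing down it reaches from about 300 to 775 mm from the base axis. Payload 14.6 kg.
Tool frame: the origin (TCP) lies at the very end of the fingers, on their centre line; the grasp point (between the pads) lies 19 mm behind it; z points along the fingers, y is the line along which they close (so a half turn about z gives the same grasp; the last joint's range is limited). The gripper opens to 94 mm and grips with 3 to 60 N. Pads are 16 mm wide; open, the fingers measure 119 mm over their backs; the gripper's body (75 mm by 177 mm) begins 78 mm behind the grasp point.
Start: joints at [-0.067, 0.3, 1.521, -0, 1.321, -0.067], TCP at [549.99, -0.002, 205.446] pointing down, gripper open.
Joint ranges: [-3.03, 3.03], [-0.79, 2.21], [0.23, 2.52], [-1.04, 4.18], [0, 3.07], [-2.55, 2.55]. Speed limits (rad/s): [2.22, 2.22, 2.57, 3.14, 3.14, 3.14].

### API

Orientations are given as [roll, pitch, yaw] about the fixed x, y, z axes, in that order (R = Rz(yaw) Ry(pitch) Rx(roll)).
In Python, from cell import manip, optics gives the robot as it stands.
- The arm moves only by the shell command python3 -m crank 'ROWS' [FORCE]. ROWS is JSON, a list of rows, each a list of 7 numbers: the opening in per cent of the stroke, from 0 (shut) to 100 (fully open), then the shift along the tool's x, y, z in mm, then the turn, a rotation vector about the tool's x, y, z in rad. A call has 1 to 10 rows; each row is the pose to reach, as a shift and turn from the pose commanded when the call began, along the tool's axes at that moment; what a row does not reach only later rows make up. A row lasts 1/10 s, in which the tool goes at most 50 mm and 8.59 degrees, less where a joint would pass 70% of its speed; a pose out of reach is approached as far as the arm can. A call with a gripper value outside its range is refused whole. The fingers move at their own pace and stop on an object; FORCE is the grip in N (left out, the last holds). Time passes only in rows, so rows that repeat a pose let the fingers close. It gives the time, the measured TCP pose, the force, the opening and the grip force at its end, in the units of the state.
- manip.read_state(): the state, without advancing time (a new reading comes with each control period).
- optics.camera(name): name is "scene" or "side" or "wrist"; returns (picture, depth): 384x512x3 uint8, red, green, blue; 384x512 float32, mm along the optical axis (not along the pixel's ray), 0 where there is no reading.
- optics.calibration(name): a dict with "camera_matrix" (3x3 intrinsics, pixels), "R" (3x3) and "t" (3): a world point X has camera coordinates R X + t. Camera axes: x right, y down, z forward; pixel columns grow to the right and rows downward; lengths in mm; the calibration is good to about 2 mm. A picture is of the moment at which its call begins: read the wrist's pose just before it. calibration takes no time and is no camera call; for the wrist camera it gives the pose at the moment of the call.
- manip.sign_off(): hands the job in; it is judged then, once.
The state is a dict: "clock": time; "joints": joint angles; "qd": joint speeds; "effort": joint torques, N m; "eef_pos": TCP position; "eef_rot": TCP orientation; "wrist_force": force on the tool from outside, world axes, zero at the start; "moment": the same for the moment, N m; "finger_gap": finger opening in mm; "finger_force": force on a finger pad.
Only numpy, scipy, OpenCV 4.12 (cv2) and the standard library are available. Lean on these libraries where they do the work, as an engineer would, in place of code of your own. Each camera call takes 0.05 s, during which the arm holds its last target. There are 200 camera calls.

### The job

Tidy the oil bottle and the pepper mill into the wooden condiment rack: push each one along the worktop, low on its body so that it slides upright, one into each bay (either way round) until it stands fully home against the back board. Only when both are home, push the rack's steel gate fully shut across the front. Do not lift the bottle or the mill, do not tip them, and leave the other things on the worktop where they stand.

Things in the scene. Friction and masses are not known exactly. Their poses are not given: they have to be found in the camera images.
- rack: Pale wooden condiment rack fixed on the worktop, front open (to the robot's left), no floor or top. Origin at its foot's middle; x to its back, y to its left. Two bays 80 mm wide. Back board's inner face at x = +30 mm, 76 mm high, steel rail up to 118 mm. End cheeks: outer faces y = +-97, x -44 to +34, 54 mm high, inner front edges bevelled 8 mm. Divider 10 mm thick, 48 high, nose at x = -37.
- bay_left (a point): Point on the worktop in the rack's left bay, the one farther from the robot (rack x = 0, y = +45 mm), on its middle line: the bottle's centre stands here when home against the back board, the mill's 1 mm farther back.
- bay_right (a point): The same point in the rack's right bay, nearer to the robot (rack x = 0, y = -45 mm).
- gate (a joint): Angle of the rack's steel gate, rad: 0 shut across both bays (lying along rack +y), 1.57 pointing along rack -x (to the robot's left), at most 2.0; starts open. Two level bars 8 mm thick at heights 20 and 42 mm with thin uprights; wooden ball 16 mm wide on the free end, up to 60 mm high. The hinge is stiff by friction (0.06 N m, 0.5 N at 120 mm) and stays where it is left; no spring or catch.
- gate_hinge (a point): Point on the gate's upright hinge axis at the front of the cheek next to the robot (rack x = -50, y = -92 mm), 31 mm above the worktop.
- gate_end (a point): Free end of the gate, 182 mm from the hinge axis, midway between the bars, 31 mm above the worktop.
- mill: Dark brown wooden pepper mill with a steel knob on top, round, 58 mm wide at foot, narrower waist, 150 mm high, about 0.18 kg, upright (leans up to 0.03 rad on its foot). Origin at the centre of its underside, z up. Slides on the worktop; pushed high it falls over.
- oil_bottle: Clear glass bottle of yellow oil with a gold cap, four-sided with rounded edges, 60 mm square, 264 mm high with the neck, about 0.65 kg, upright. Origin at the centre of its underside, z up, x and y square to its sides. Slides on the worktop; pushed high it falls over.
- tall_jar: Bystander: glass jar with a yellow lid at the back of the worktop, 83 mm wide, 185 mm high. Origin at the centre of its underside.
- green_tin: Bystander: low green round tin at the back, 75 mm wide, 58 mm high. Origin at the centre of its underside.
- green_spice: Bystander: spice jar with a green cap at the left front, 46 mm wide, 106 mm high. Origin at the centre of its underside.
- black_spice: Bystander: spice jar with a black cap at the left front, 41 mm wide, 105 mm high. Origin at the centre of its underside.
- blue_capsule: Bystander: blue coffee capsule between rack and kettle, 37 mm wide, 28 mm high. Origin at the centre of its underside.
There are look-alikes about, which are no part of the job. What is shaped like the mill but blue is not meant.

How it is judged (in metres and radians):
On the way, in this order (a step that is already met when the one before it is completed fails the run):
1. mill and bottle stand upright, one fully home in each bay, while the gate is still open (((x of mill in the frame of rack between -0.01 and 0.012 m and y of mill in the frame of rack between 0.025 and 0.065 m and x of oil_bottle in the frame of rack between -0.01 and 0.012 m and y of oil_bottle in the frame of rack between -0.065 and -0.025 m) or (x of mill in the frame of rack between -0.01 and 0.012 m and y of mill in the frame of rack between -0.065 and -0.025 m and x of oil_bottle in the frame of rack between -0.01 and 0.012 m and y of oil_bottle in the frame of rack between 0.025 and 0.065 m)) and value of joint gate above 1.2 rad and angle between each of mill, oil_bottle's own z axis and vertical below 0.1 rad), for 0.2 s.
2. the gate is fully shut in front of them (((x of mill in the frame of rack between -0.01 and 0.012 m and y of mill in the frame of rack between 0.025 and 0.065 m and x of oil_bottle in the frame of rack between -0.01 and 0.012 m and y of oil_bottle in the frame of rack between -0.065 and -0.025 m) or (x of mill in the frame of rack between -0.01 and 0.012 m and y of mill in the frame of rack between -0.065 and -0.025 m and x of oil_bottle in the frame of rack between -0.01 and 0.012 m and y of oil_bottle in the frame of rack between 0.025 and 0.065 m)) and value of joint gate below 0.08 rad), for 0.2 s.
At the end, for the whole second after the job is handed in: Mill and bottle stand at rest on the worktop, upright within 0.1 rad, one in each bay, either way round, within 10 mm of touching the back board and within 20 mm of the bay's middle line; the gate is shut to within 0.08 rad (all of step 2 and angle between each of mill, oil_bottle's own z axis and vertical below 0.1 rad and height (world z) of each of mill, oil_bottle below 0.004 m and linear speed of each of mill, oil_bottle below 0.01 m/s).
It fails at once if the mill or the bottle is lifted off the worktop (height (world z) of any of mill, oil_bottle above 0.015 m).
It fails at once if the mill or the bottle is tipped by more than 0.3 rad (angle between any of mill, oil_bottle's own z axis and vertical above 0.3 rad).
It fails at once if another loose thing on the worktop is moved by more than 15 mm or knocked over (distance of any of tall_jar, green_tin, green_spice, black_spice, blue_capsule from where it was at the start of the episode above 0.015 m or angle between any of tall_jar, green_tin, green_spice, black_spice, blue_capsule's own z axis and vertical above 0.3 rad).
It also fails if it takes over 72 s, if anything falls off the work surface, if the arm or the gripper's body presses on something with over 40 N, if the wrist force passes 120 N, or if a joint passes its speed limit or range.

## Working session

There is one attempt and no reset: what is moved stays moved. The work goes in short steps, Python scripts to look and compute and a shell command to move; the robot and the scene stay as the last step left them, time stands still between calls to the robot, and variables do not carry over. Pictures are saved under pics/ and viewed, at most 10 in all, crops included, and the job is handed in when it is done.

```bash
mkdir -p pics; ls
cat > h.py <<'E'
import numpy as np, cv2, json
from cell import manip, optics
def snap(name):
    c=optics.calibration(name); p,d=optics.camera(name)
    np.savez('last_%s.npz'%name,p=p,d=d,K=np.array(c['camera_matrix']),R=np.array(c['R']),t=np.array(c['t']))
    return load(name)
def load(name):
    z=np.load('last_%s.npz'%name); return z['p'],z['d'],z['K'],z['R'],z['t']
def cloud(d,K,R,t):
    v,u=np.indices(d.shape); r=np.stack([(u-K[0,2])/K[0,0],(v-K[1,2])/K[1,1],np.ones(d.shape)],-1)*d[...,None]
    return (r-t)@R
def ray(u,v,z,K,R,t):
    o=-R.T@t; r=R.T@np.linalg.solve(K,[u,v,1.]); return o+r*(z-o[2])/r[2]
def proj(X,K,R,t):
    c=K@(R@np.asarray(X,float)+t); return c[:2]/c[2]
E
python3 - <<'E'
from h import *
for n in('scene','side'):
    p,d,K,R,t=snap(n); print(n,-R.T@t,K[0,0],R[2],(d>0).mean())
    cv2.imwrite(f'pics/{n}0.png',cv2.resize(p[...,::-1],(800,600)))
s=manip.read_state(); print(s)
E
```

```text
pics
scene [-122.14997457  886.35952942  582.70167222] 367.3550386310553 [ 0.5442534  -0.71216511 -0.44340623] 0.9960886637369791
side [ 586.25085381 1064.34839038  633.29502597] 410.7632632501069 [-0.02384503 -0.87395992 -0.48541268] 0.9959208170572916
{'clock': 0.1, 'joints': array([-6.65923049e-02,  3.00412990e-01,  1.52150888e+00,  1.31283274e-05,
        1.32066882e+00, -6.66206038e-02]), 'qd': array([ 0.00044212, -0.00307489, -0.00156103,  0.0007977 , -0.00061346,
        0.0004581 ]), 'effort': array([ 1.84928511e-03, -5.32644153e+01, -3.53284299e+01,  7.10431044e-02,
        2.34944851e-02, -7.30603051e-05]), 'eef_pos': array([5.49776783e+02, 1.96355459e-02, 2.04948738e+02]), 'eef_rot': array([-3.14059767e+00, -7.91292187e-05,  1.57082133e+00]), 'wrist_force': array([ 0.9787648 , -0.12525361,  0.8226303 ]), 'moment': array([-0.01771113,  0.01430023, -0.04207909]), 'finger_force': 0.0, 'finger_gap': 94.0157494867831}
```

View pics/scene0.png

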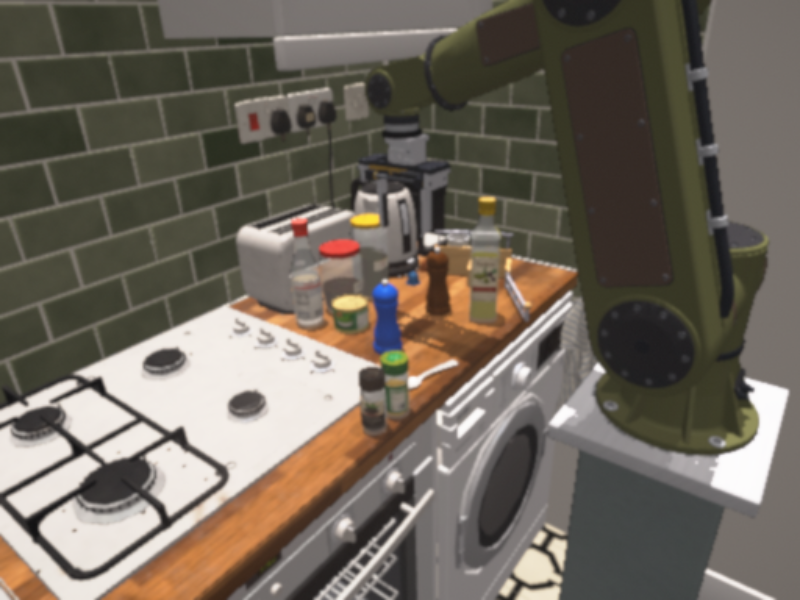

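View pics/side0.png

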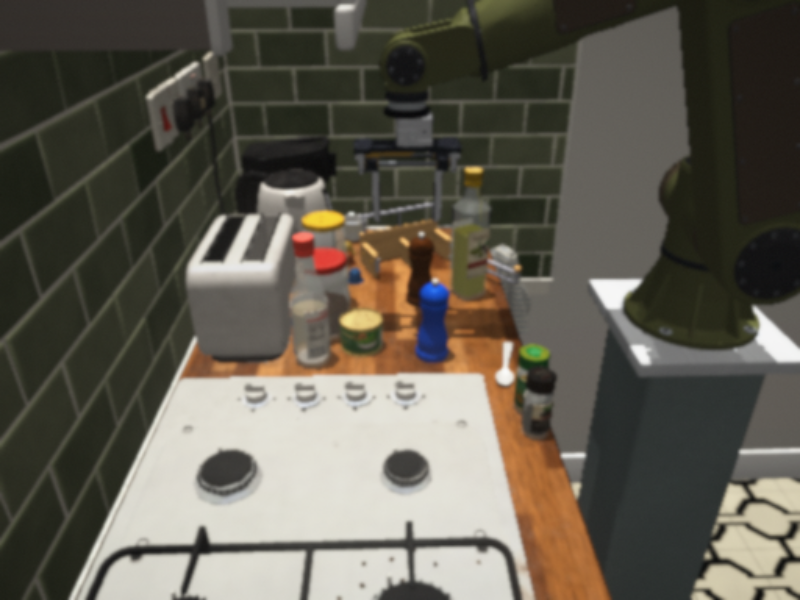

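The scene view shows the brown mill at about (437,285) and the blue look-alike at (386,318). The gold-capped oil bottle is at (486,265), against the red-capped bottle at (305,280). The rack is behind them at about (480,255). In the side view the mill is at (420,270), the bottle at (470,240), and the rack opening at (410,245) faces the camera.

Run:
```python
from h import *
# wrist view first
p,d,K,R,t=snap('wrist'); print('wrist',-R.T@t,R[2])
cv2.imwrite('pics/wrist0.png',cv2.resize(p[...,::-1],(800,600)))
allP=[];allC=[]
for n in('scene','side','wrist'):
    p,d,K,R,t=load(n); X=cloud(d,K,R,t); ok=(d>0)
    allP.append(X[ok]);allC.append(p[ok])
    h=cv2.cvtColor(p,cv2.COLOR_RGB2HSV)
    work=ok&(X[...,0]>330)&(X[...,0]<800)&(X[...,1]>-450)&(X[...,1]<200)&(X[...,2]>8)&(X[...,2]<300)
    for nm,m in dict(brown=(h[...,2]<90)&((h[...,0]<15)|(h[...,0]>170))&(h[...,1]>90),gold=(h[...,0]>18)&(h[...,0]<32)&(h[...,1]>140)&(h[...,2]>120),blue=(h[...,0]>105)&(h[...,0]<130)&(h[...,1]>150)).items():
        c,l,st,ce=cv2.connectedComponentsWithStats((m&work).astype(np.uint8))
        for i in range(1,c):
            if st[i,4]>25:
                q=X[l==i]; print(n,nm,st[i,:5],np.median(q,0).round(),np.percentile(q,3,0).round(),np.percentile(q,97,0).round())
P=np.concatenate(allP);C=np.concatenate(allC)
# top-down height-max map 1px=1mm : x up, y left
m=(P[:,0]>300)&(P[:,0]<850)&(P[:,1]>-480)&(P[:,1]<250)&(P[:,2]<140)&(P[:,2]>-20)
P=P[m];C=C[m];o=np.argsort(P[:,2]);P=P[o];C=C[o]
im=np.zeros((550,730,3),np.uint8)
for dx in(0,1):
  for dy in(0,1):
    im[np.clip(850-P[:,0].astype(int)+dx-1,0,549),np.clip(250-P[:,1].astype(int)+dy-1,0,729)]=C[:,::-1]
cv2.imwrite('pics/top0.png',im)
```

```text
wrist [550.18493701  67.25338968 384.26910047] [-0.00136677 -0.23610964 -0.97172546]
scene brown [273 166  15  35 401] [504. -58.  65.] [492. -78.  11.] [525. -49. 127.]
scene gold [224 137  19   9 139] [702. -56. 183.] [ 665. -137.  169.] [748. -26. 186.]
scene blue [239 182  17  43 466] [493. 136.  79.] [482. 118.  14.] [515. 146. 137.]
side brown [261 154  17  40 414] [526. -57.  85.] [501. -70.  13.] [543. -49. 131.]
side brown [300 166  11   6  41] [409. -79.  78.] [392. -88.  73.] [426. -68.  85.]
side gold [298 108  11   3  27] [426. -93. 263.] [ 408. -101.  261.] [437. -88. 265.]
side gold [193 135  27  13 262] [706. -58. 184.] [672. -99. 178.] [740. -27. 186.]
side blue [267 181  20  49 707] [513. 139.  73.] [493. 125.  11.] [532. 147. 137.]
wrist brown [401 106  38  60 278] [661.  49. 145.] [658.  34. 140.] [676.  69. 151.]
wrist brown [404 181  18  25 117] [664.  13. 145.] [662.   2. 140.] [672.  18. 150.]
wrist brown [ 188  216   64   78 2546] [524. -57.  67.] [498. -76.  12.] [544. -51. 130.]
wrist brown [205 287  15   7  42] [517. -71. 139.] [513. -74. 138.] [524. -69. 140.]
wrist brown [337 358  22  15 146] [ 669. -245.   12.] [ 661. -255.    8.] [ 686. -241.   18.]
wrist gold [433 285  10   9  34] [672. -46. 183.] [670. -48. 181.] [674. -42. 185.]
wrist blue [ 158    0   83   92 4916] [514. 113. 131.] [489.  94.  15.] [533. 138. 139.]
```

View pics/wrist0.png

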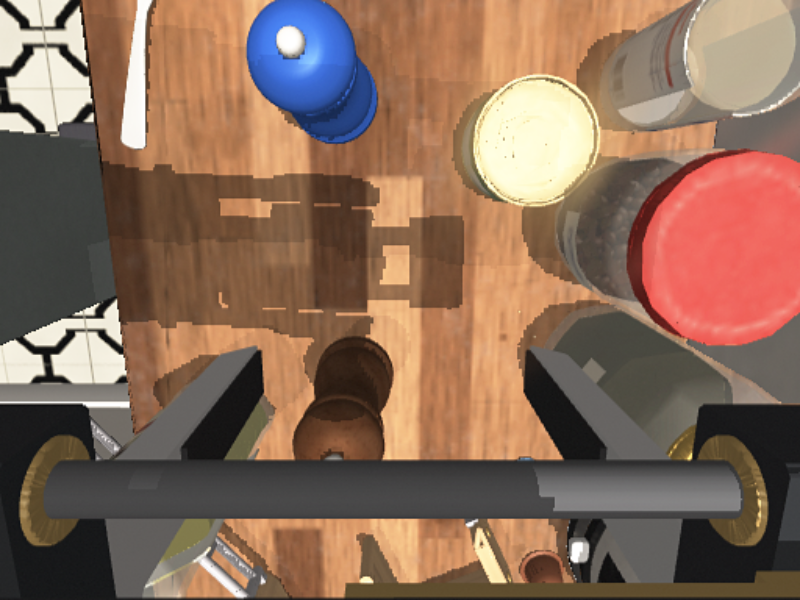

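View pics/top0.png

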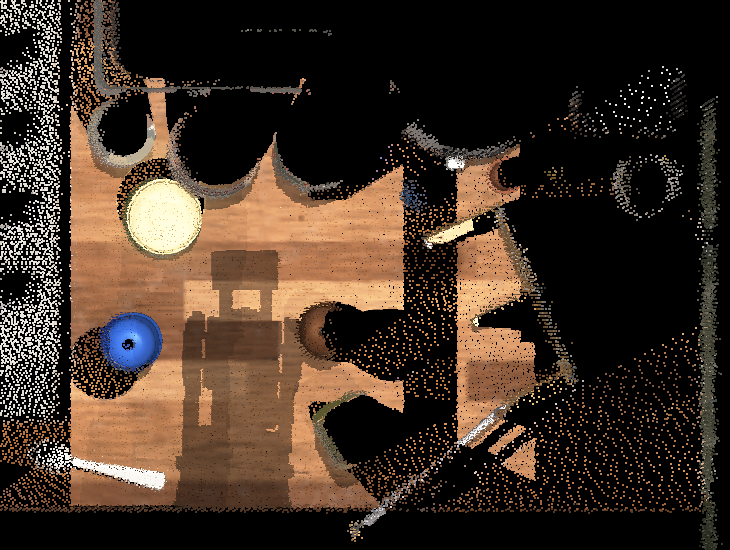

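The brown mill, seen in the wrist view at (340,400), fits "dark brown with steel knob". The blue one at (300,60) is the look-alike. Depth puts the mill near (522,-75). The rack is at about (555,-285), turned about 24°, with the gate open near 1.8 rad. Next I raise the wrist camera and move it over the rack for a near view.

```bash
python3 -m crank '[[100,0,0,-50,0,0,0],[100,0,0,-100,0,0,0],[100,0,0,-150,0,0,0],[100,-45,-10,-150,0,0,0],[100,-90,-20,-150,0,0,0],[100,-135,-30,-150,0,0,0],[100,-180,-40,-150,0,0,0],[100,-220,-50,-150,0,0,0],[100,-220,-50,-150,0,0,0],[100,-220,-50,-150,0,0,0]]'
python3 - <<'E'
from h import *
p,d,K,R,t=snap('wrist'); print('wrist',-R.T@t,R[2])
cv2.imwrite('pics/wrist1.png',cv2.resize(p[...,::-1],(800,600)))
E
```

```text
clock: 1.15
eef_pos: [499.8, -220.4, 355.1]
eef_rot: [-3.141, -0.0, 1.569]
wrist_force: [-0.0, 0.3, 0.2]
finger_gap: 93.9
finger_force: 0.0
wrist [ 500.21963687 -153.22901378  534.48053112] [-0.00121492 -0.23572651 -0.97181868]
```

View pics/wrist1.png

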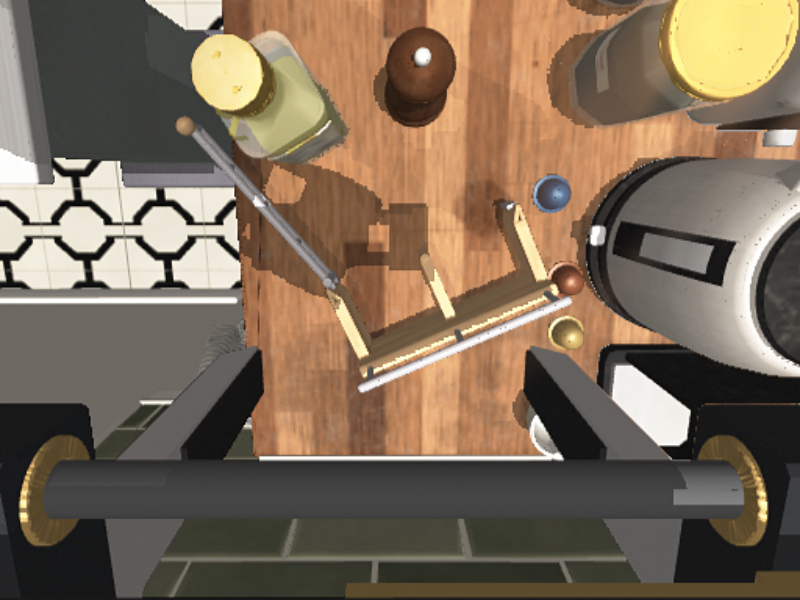

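The view shows the mill at (420,75), the bottle at (265,95), and the gate from hinge (332,282) to ball (185,125). The rack cheeks are at (345,325) and (530,250), the divider nose is at (427,258), and the rail runs (362,388)–(570,300). Now the numbers.

Run:
```python
from h import *
p,d,K,R,t=load('wrist'); X=cloud(d,K,R,t); s=1.5625
def at(u,v,z): return ray(u/s,v/s,z,K,R,t)[:2].round(1)
for nm,u,v,z in [('cheekL_front',512,205,54),('nose',425,258,48),('cheekR_front',333,292,54),('rail1',362,388,118),('rail2',570,300,118),('ball',185,125,60),('hinge',332,282,46),('cap',233,72,264),('knob',423,57,150),('capsule',552,193,28)]:
    uu,vv=int(u/s),int(v/s); print(nm,at(u,v,z),'depth pt',np.median(X[vv-1:vv+2,uu-1:uu+2].reshape(-1,3),0).round(1))
# rack: cheeks+divider+board tops from the cloud
reg=(X[...,0]>420)&(X[...,0]<680)&(X[...,1]<-200)&(X[...,1]>-370)
Z=X[...,2]
for lo,hi in((110,125),(72,79),(50,57),(45,50)):
    q=X[reg&(Z>lo)&(Z<hi)][:,:2]; print(lo,hi,len(q),cv2.minAreaRect(q.astype(np.float32)) if len(q)>5 else '')
    if lo>70:
        vx,vy,x0,y0=cv2.fitLine(q.astype(np.float32),cv2.DIST_HUBER,0,.01,.01).ravel(); print(' line ang',np.degrees(np.arctan2(vy,vx)),x0,y0)
# gate
q=X[(Z>38)&(Z<50)&(X[...,0]<450)&(X[...,0]>300)&(X[...,1]>-265)&(X[...,1]<-100)]
print('gate',len(q),q[q[:,0].argmin()].round(),q[q[:,0].argmax()].round(),cv2.fitLine(q[:,:2].astype(np.float32),cv2.DIST_HUBER,0,.01,.01).ravel())
# mill by z slices, bottle by z slices
h=cv2.cvtColor(p,cv2.COLOR_RGB2HSV)
def sl(m,lo,hi):
    q=X[m&(Z>lo)&(Z<hi)][:,:2].astype(np.float32)
    return len(q),[np.round(a,1) for a in cv2.minEnclosingCircle(q)] if len(q) else '',[np.round(a,1) for a in cv2.minAreaRect(q)] if len(q)>5 else ''
mm=(X[...,0]>470)&(X[...,0]<580)&(X[...,1]>-130)&(X[...,1]<-20)
for lo,hi in((4,12),(12,25),(40,60),(70,90),(100,125),(125,140),(140,155)):print('mill',lo,sl(mm,lo,hi))
bm=(X[...,0]>340)&(X[...,0]<465)&(X[...,1]>-190)&(X[...,1]<-40)
for lo,hi in((5,15),(15,30),(30,60),(60,100),(100,150),(150,180),(180,220),(255,270)):print('bottle',lo,sl(bm&~((Z<62)&(X[...,1]<-140)),lo,hi))
q=X[(h[...,0]>100)&(h[...,0]<125)&(h[...,1]>80)&(Z>5)&(Z<35)&(X[...,1]<-100)];print('caps',len(q),np.median(q,0),q.min(0),q.max(0))
m=cv2.resize(p[0:130,100:330][...,::-1],None,fx=3.4,fy=3.4,interpolation=cv2.INTER_CUBIC); cv2.imwrite('pics/crop1.png',m)
```

```text
cheekL_front [ 605.9 -178.9] depth pt [ 606.8 -179.    45.3]
nose [ 529.3 -227.4] depth pt [ 529.2 -227.2   48.2]
cheekR_front [ 444.  -258.2] depth pt [ 443.3 -257.9   49.1]
rail1 [ 473.6 -326.8] depth pt [ 472.7 -326.2  117.9]
rail2 [ 642.5 -250.9] depth pt [ 641.5 -250.9  118. ]
ball [ 322.6 -111.2] depth pt [ 321.8 -111.1   59.2]
hinge [ 442.4 -250.3] depth pt [ 441.9 -249.2   47.4]
cap [ 424.  -105.4] depth pt [ 424.3 -105.3  264.9]
knob [520. -76.] depth pt [519.3 -75.3 149.8]
capsule [ 648.4 -169.2] depth pt [ 648.4 -168.5   27.2]
110 125 909 ((557.1062622070312, -289.2218322753906), (191.20819091796875, 8.570720672607422), 24.087697982788086)
 line ang 24.282272 558.2934 -287.5264
72 79 1071 ((557.2584228515625, -289.3216552734375), (192.7000732421875, 12.639991760253906), 24.25688362121582)
 line ang 24.235968 558.0738 -287.44217
50 57 858 ((537.5065307617188, -246.45069885253906), (194.10643005371094, 84.512939453125), 23.97403907775879)
45 50 544 ((525.1287231445312, -238.0694122314453), (186.22796630859375, 109.0395278930664), 24.150888442993164)
gate 774 [ 320. -118.   4
[... 1328 characters left out ...]
14.8]), array([70.8, 31.7]), np.float64(69.5)])
bottle 100 (327, [array([ 425.6, -109. ]), np.float64(35.5)], [array([ 440.4, -114.8]), array([71. , 31.8]), np.float64(68.8)])
bottle 150 (302, [array([ 426.3, -108.9]), np.float64(35.4)], [array([ 440.2, -114.5]), array([70.7, 32.2]), np.float64(68.2)])
bottle 180 (2501, [array([ 421.1, -105.6]), np.float64(37.2)], [array([ 420.7, -105.9]), array([61.8, 60.2]), np.float64(31.5)])
bottle 255 (1934, [array([ 420.7, -105.2]), np.float64(17.7)], [array([ 421.3, -105.6]), array([34.1, 34.2]), np.float64(1.4)])
caps 57 [ 658.648625   -172.7690208    27.52328721] [ 651.5612748  -429.37900491   10.26382338] [ 781.39995087 -161.50025028   30.47798682]
```

View pics/crop1.png

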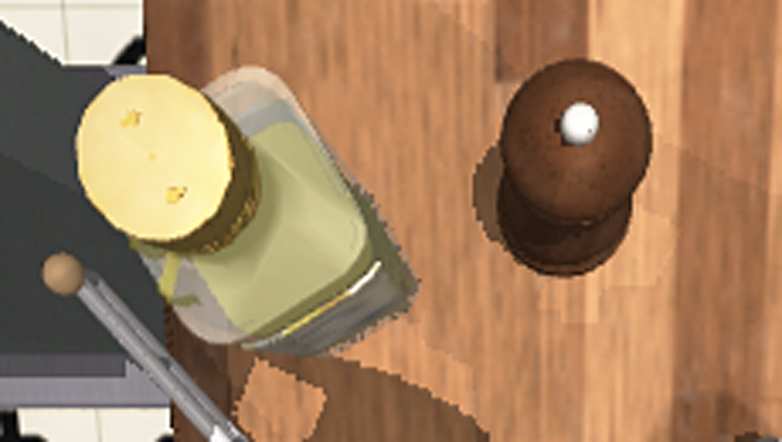

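The crop confirms the two to be moved. The mill is dark brown with a steel knob at (578,125), and the gold-capped bottle of yellow oil is at (240,220). In the rack frame the bottle lines up with the right bay and the mill with the left. A tilted tool is needed, because the gripper body would otherwise hit the tall bottle. I push the bottle first with the tool leaning away from the mill.

```bash
cat >> h.py <<'E'
from scipy.spatial.transform import Rotation as Ro
O=np.array([542.8,-258.3]); A=np.radians(24.2)
xr=np.array([np.sin(A),-np.cos(A)]); yr=np.array([np.cos(A),np.sin(A)])
def torack(P): q=np.asarray(P)[...,:2]-O; return np.stack([q@xr,q@yr],-1)
def toworld(x,y): return O+x*xr+y*yr
def plan(x,y,z,tilt=0,roll=0,yaw=0):
    """tool x=-rack x, tool y=+rack y, z down; yaw about world z (deg), tilt about tool y tips fingers forward(+rack x), roll leans body to rack -y"""
    s=manip.read_state(); R0=Ro.from_euler('xyz',s['eef_rot'])
    B=np.column_stack([[*-xr,0],[*yr,0],[0,0,-1]])
    T=Ro.from_euler('z',yaw,degrees=True)*Ro.from_matrix(B)*Ro.from_euler('xy',[-roll,-tilt],degrees=True)
    zt=T.as_matrix()[:,2]; p=np.array([*toworld(x,y),z])
    print('target',p.round(1),'tool z in rack',np.round([zt[:2]@xr,zt[:2]@yr,zt[2]],3),'shift',R0.inv().apply(p-s['eef_pos']).round(1),'turn',(R0.inv()*T).as_rotvec().round(3),'joints',s['joints'].round(2))
def dirs():
    s=manip.read_state(); R0=Ro.from_euler('xyz',s['eef_rot'])
    print('rack tcp',torack(s['eef_pos']).round(1),s['eef_pos'][2].round(1),'10mm +xr',R0.inv().apply([*xr*10,0]).round(2),'+yr',R0.inv().apply([*yr*10,0]).round(2),'+z',R0.inv().apply([0,0,10]).round(2))
E
python3 - <<'E'
from h import *
p,d,K,R,t=load('wrist'); X=cloud(d,K,R,t); r=torack(X); Z=X[...,2]
f=lambda m:(m.sum(),np.percentile(r[m],[2,50,98],axis=0).round(1).tolist())
a=(abs(r[...,0])<60)
for nm,y0,y1,z0,z1,x0,x1 in(('board face L',15,75,25,65,10,45),('board face R',-75,-15,25,65,10,45),('board top',-96,96,72,79,20,60),('cheekL',80,105,50,57,-60,25),('cheekR',-105,-80,50,57,-60,25),('div',-15,15,44,51,-60,25)):
    print(nm,f((r[...,1]>y0)&(r[...,1]<y1)&(Z>z0)&(Z<z1)&(r[...,0]>x0)&(r[...,0]<x1)))
bm=(abs(r[...,0]+189)<60)&(abs(r[...,1]+48)<50)
q=r[bm&(Z>160)&(Z<200)];print('bottle',np.percentile(q,[1,99],axis=0).round(1),cv2.minAreaRect(q.astype(np.float32)))
# lower front face of bottle seen by camera (world -y side): line
q=r[bm&(Z>60)&(Z<150)&(r[...,0]>-165)]
print(len(q),cv2.fitLine(q.astype(np.float32),cv2.DIST_HUBER,0,.01,.01).ravel())
plan(-255,-50,100,27,10); plan(-255,-50,16,27,10); plan(-233,-50,16,27,10)
E
```

```text
board face L (np.int64(304), [[27.7, 16.1], [28.2, 44.9], [28.8, 74.0]])
board face R (np.int64(293), [[27.8, -74.0], [28.3, -44.8], [28.8, -16.4]])
board top (np.int64(1069), [[28.1, -91.6], [32.8, 4.0], [39.4, 92.2]])
cheekL (np.int64(400), [[-42.9, 85.1], [-9.1, 90.9], [23.6, 96.5]])
cheekR (np.int64(374), [[-50.8, -96.4], [-9.6, -90.8], [23.6, -85.0]])
div (np.int64(292), [[-37.2, -4.8], [-7.4, -0.0], [24.0, 4.8]])
bottle [[-219.6  -77.8]
 [-157.9  -17. ]] ((-189.08956909179688, -48.8525390625), (60.196407318115234, 61.837223052978516), 7.270843029022217)
382 [ 1.0987200e-01 -9.9394572e-01 -1.5883852e+02 -4.8064602e+01]
target [392.7 -46.2 100. ] tool z in rack [ 0.447  0.174 -0.877] shift [ 173.3 -107.4  255.4] turn [-0.269 -0.428 -0.455] joints [-0.48  0.23  1.27  0.    1.64 -0.48]
target [392.7 -46.2  16. ] tool z in rack [ 0.447  0.174 -0.877] shift [ 173.2 -107.4  339.4] turn [-0.269 -0.428 -0.455] joints [-0.48  0.23  1.27  0.    1.64 -0.48]
target [401.7 -66.3  16. ] tool z in rack [ 0.447  0.174 -0.877] shift [153.2 -98.3 339.4] turn [-0.269 -0.428 -0.455] joints [-0.48  0.23  1.27  0.    1.64 -0.48]
```

```bash
python3 -m crank '[[38,40,-27,0,-0.067,-0.107,-0.114],[38,87,-54,0,-0.135,-0.214,-0.228],[38,130,-80,0,-0.2,-0.32,-0.34],[38,173,-107,0,-0.269,-0.428,-0.455],[38,173,-107,0,-0.269,-0.428,-0.455],[38,173,-107,0,-0.269,-0.428,-0.455],[38,173,-107,0,-0.269,-0.428,-0.455],[38,173,-107,0,-0.269,-0.428,-0.455]]'
python3 - <<'E'
from h import *
plan(-255,-50,16,27,10);dirs()
E
```

```text
clock: 2.0
eef_pos: [393.5, -47.3, 355.4]
eef_rot: [2.967, 0.471, 1.992]
wrist_force: [0.3, -0.7, -0.6]
finger_gap: 36.5
finger_force: 0.0
target [392.7 -46.2  16. ] tool z in rack [ 0.447  0.174 -0.877] shift [155.1 -52.7 297.3] turn [-0.001 -0.001 -0.001] joints [ 0.02 -0.35  1.89 -0.37  1.26 -0.39]
rack tcp [-253.7  -49.7] 355.4 10mm +xr [-8.91 -0.77  4.47] +yr [0.01 9.85 1.73] +z [-4.53  1.55 -8.78]
```

```bash
python3 -m crank '[[38,20,-7,38,0,0,0],[38,40,-14,77,0,0,0],[38,60,-21,116,0,0,0],[38,80,-27,154,0,0,0],[38,100,-34,192,0,0,0],[38,120,-41,230,0,0,0],[38,137,-47,263,0,0,0],[38,148,-50,283,0,0,0],[38,155,-53,297,0,0,0],[38,155,-53,297,0,0,0]]'
python3 - <<'E'
from h import *
plan(-255,-50,16,27,10);plan(-45,-47,16,27,10);dirs()
E
```

```text
clock: 3.0
eef_pos: [391.2, -47.4, 14.0]
eef_rot: [2.972, 0.47, 1.993]
wrist_force: [-0.5, 0.0, 0.3]
finger_gap: 35.7
finger_force: 0.0
target [392.7 -46.2  16. ] tool z in rack [ 0.447  0.174 -0.877] shift [-0.4  2.1 -1.7] turn [-0.005 -0.001 -0.001] joints [ 0.02  0.17  2.35 -0.95  0.44  0.4 ]
target [ 481.5 -236.5   16. ] tool z in rack [ 0.447  0.174 -0.877] shift [-187.7  -10.9   92.6] turn [-0.005 -0.001 -0.001] joints [ 0.02  0.17  2.35 -0.95  0.44  0.4 ]
rack tcp [-254.5  -51.8] 14.0 10mm +xr [-8.92 -0.76  4.46] +yr [0.   9.86 1.69] +z [-4.53  1.51 -8.79]
```

```bash
python3 -m crank '[[38,-6,2,3,0,0,0],[38,-12,1.5,6,0,0,0],[38,-19,1,9,0,0,0],[38,-25,0.5,12,0,0,0],[38,-31,0,15,0,0,0],[38,-37,-0.5,18,0,0,0],[38,-44,-1,21.5,0,0,0],[38,-50,-1.5,24.5,0,0,0],[38,-56,-2,27.5,0,0,0],[38,-62,-2.5,30.5,0,0,0]]'
cat >> h.py <<'E'
def things():
    out=[]
    for n in('scene','side'):
        p,d,K,R,t=snap(n); X=cloud(d,K,R,t); r=torack(X); Z=X[...,2]; h=cv2.cvtColor(p,cv2.COLOR_RGB2HSV)
        gm=(h[...,0]>18)&(h[...,0]<32)&(h[...,1]>110)&(Z>258)&(Z<272)&(abs(r[...,1])<110)&(r[...,0]<60)&(r[...,0]>-260)
        bm=(h[...,2]<100)&((h[...,0]<15)|(h[...,0]>170))&(h[...,1]>70)&(abs(r[...,1])<110)&(r[...,0]<60)&(r[...,0]>-230)
        for nm,m in(('cap',gm),('millhead',bm&(Z>100)&(Z<140)),('millfoot',bm&(Z>8)&(Z<40))):
            q=r[m]
            if len(q)>6:
                c,rad=cv2.minEnclosingCircle(q.astype(np.float32)); print(n,nm,len(q),'circle',np.round(c,1),round(rad,1),'min',q.min(0).round(1),'max',q.max(0).round(1))
E
python3 - <<'E'
from h import *
things();dirs();print(manip.read_state()['wrist_force'])
E
```

```text
clock: 4.0
eef_pos: [423.4, -108.6, 17.6]
eef_rot: [2.966, 0.472, 1.993]
wrist_force: [-2.3, 5.7, 3.7]
finger_gap: 35.6
finger_force: 2.8
scene cap 11 circle [-154.   -41.4] 14.2 min [-168.2  -45.2] max [-139.8  -32.9]
scene millhead 127 circle [-208.1   16.9] 59.1 min [-228.4  -38.6] max [-167.8   72.4]
scene millfoot 118 circle [-87.3  52.7] 118.8 min [-206.1   24.4] max [31.4 71.9]
side cap 48 circle [-150.  -46.] 19.6 min [-164.5  -63.4] max [-132.1  -28.5]
side millhead 184 circle [-181.9   59.4] 23.7 min [-203.7   35.9] max [-164.8   82.1]
side millfoot 71 circle [-86.3  -5. ] 138.8 min [-203.7  -83.7] max [28.  97.2]
rack tcp [-185.2  -47.6] 17.6 10mm +xr [-8.91 -0.79  4.48] +yr [0.01 9.85 1.74] +z [-4.55  1.56 -8.77]
[-0.18531422  0.23570632 -0.44793323]
```

```bash
python3 -m crank '[[38,-6,-0.5,3,0,0,0],[38,-12,-1,6,0,0,0],[38,-19,-1.5,9.5,0,0,0],[38,-25,-2,12.5,0,0,0],[38,-31,-2.5,15.5,0,0,0],[38,-37,-3,19,0,0,0],[38,-44,-3.5,22,0,0,0],[38,-50,-4,25.5,0,0,0],[38,-56,-4.5,28.5,0,0,0],[38,-62,-5,31.5,0,0,0]]'
python3 - <<'E'
from h import *
things();dirs();print(manip.read_state()['wrist_force'])
E
```

```text
clock: 5.1
eef_pos: [452.5, -172.0, 17.1]
eef_rot: [2.966, 0.472, 1.993]
wrist_force: [-2.4, 5.0, 4.2]
finger_gap: 35.9
finger_force: 3.1
scene cap 25 circle [-87.5 -46.4] 13.2 min [-100.6  -56.1] max [-77.4 -33.4]
scene millhead 157 circle [-187.5  -18.2] 91.9 min [-215.4 -109.9] max [-171.6   73.5]
scene millfoot 116 circle [-184.2   48.6] 24.6 min [-206.7   24.2] max [-174.8   72.8]
side cap 45 circle [-78.6 -42.3] 18.9 min [-97.6 -59.9] max [-59.7 -27.4]
side millhead 195 circle [-186.1    5.2] 77.0 min [-203.1  -71.7] max [-150.   82.]
side millfoot 66 circle [-114.1   29.6] 96.3 min [-199.8  -66.2] max [-45.2  98.3]
rack tcp [-115.4  -47.1] 17.2 10mm +xr [-8.91 -0.79  4.48] +yr [0.   9.85 1.74] +z [-4.55  1.55 -8.77]
[0.54690896 1.20636387 0.60922433]
```

```bash
python3 -m crank '[[38,-6,-0.5,3,0,0,0],[38,-12,-1,6,0,0,0],[38,-19,-1.5,9.5,0,0,0],[38,-25,-2,12.5,0,0,0],[38,-31,-2,15.5,0,0,0],[38,-37,-2.5,19,0,0,0],[38,-43,-3,22,0,0,0],[38,-49,-3.5,25,0,0,0],[38,-54,-4,27.5,0,0,0],[38,-59,-4.5,30,0,0,0]]'
python3 - <<'E'
from h import *
things();dirs();print(manip.read_state()['wrist_force'])
E
```

```text
clock: 6.2
eef_pos: [480.4, -232.1, 16.9]
eef_rot: [2.967, 0.472, 1.994]
wrist_force: [-2.4, 4.7, 3.0]
finger_gap: 35.8
finger_force: 2.8
scene cap 34 circle [-18.2 -47.8] 18.0 min [-36.1 -65.6] max [ -4.3 -34.3]
scene millhead 155 circle [-156.4  -18.2] 98.1 min [-206.6 -107.4] max [-114.2   72.7]
scene millfoot 119 circle [-118.1   -9.8] 116.3 min [-206.9  -85.9] max [-30.1  72.4]
side cap 40 circle [-14.6 -44.7] 17.2 min [-31.4 -61.8] max [  0.4 -28.3]
side millhead 184 circle [-155.4  -11.9] 98.2 min [-204.9 -104.6] max [-119.5   81.7]
side millfoot 69 circle [-107.7    2. ] 116.9 min [-198.2 -109.6] max [-43.2  99.5]
rack tcp [-49.2 -46.3] 17.0 10mm +xr [-8.91 -0.79  4.48] +yr [0.   9.85 1.74] +z [-4.55  1.55 -8.77]
[-0.44171689  0.62725051  0.10780607]
```

```bash
python3 -m crank '[[38,-2,0,1,0,0,0],[38,-4,0,2,0,0,0],[38,-6,-0.5,3,0,0,0],[38,-7.5,-0.5,3.5,0,0,0],[38,-9,-1,4.5,0,0,0]]'; python3 -m crank '[[38,-1,0,0.5,0,0,0],[38,-2,0,1,0,0,0],[38,-2,0,1,0,0,0]]'
python3 - <<'E'
from h import *
things();dirs();print(manip.read_state()['wrist_force'])
E
```

```text
clock: 6.8
eef_pos: [484.1, -240.9, 16.8]
eef_rot: [2.967, 0.472, 1.994]
wrist_force: [-4.6, 13.5, 5.9]
finger_gap: 35.7
finger_force: 6.9
clock: 7.1
eef_pos: [484.5, -241.5, 16.5]
eef_rot: [2.968, 0.47, 1.995]
wrist_force: [-13.1, 24.6, 16.4]
finger_gap: 35.7
finger_force: 13.3
scene cap 31 circle [ -5.3 -48.9] 18.4 min [-23.4 -65. ] max [ 11.5 -32.7]
scene millhead 156 circle [-151.9  -17.7] 98.7 min [-206.6 -107.4] max [-85.1  72.6]
scene millfoot 119 circle [-116.4  -11.4] 115.2 min [-205.7  -86.1] max [-28.4  68.4]
side cap 42 circle [ -2.5 -45.4] 20.2 min [-22.6 -58.4] max [ 17.6 -27.5]
side millhead 177 circle [-143.2   -1.8] 93.8 min [-202.   -84.8] max [-99.6  82.3]
side millfoot 63 circle [-111.7    7.8] 110.0 min [-198.1 -102.3] max [-43.1  98.8]
rack tcp [-39.2 -46.3] 16.6 10mm +xr [-8.91 -0.8   4.46] +yr [-0.02  9.85  1.74] +z [-4.53  1.54 -8.78]
[-11.0934899   24.81362122  15.65319436]
```

The bottle has reached the board: force jumped to about 30 N, cap at x≈-3, y≈-46. Back off along the same lane.

```bash
python3 -m crank '[[38,4,0.5,-2,0,0,0],[38,18,1.5,-9,0,0,0],[26,45,4,-22,0,0,0],[26,75,6.5,-37,0,0,0],[26,105,9,-52,0,0,0],[26,135,12,-67,0,0,0],[26,163,14.5,-81,0,0,0],[26,163,14.5,-81,0,0,0],[26,163,14.5,-81,0,0,0]]'
python3 - <<'E'
from h import *
plan(-222,52,17,20,3);dirs()
p,d,K,R,t=snap('wrist'); X=cloud(d,K,R,t); r=torack(X);Z=X[...,2]
for nm,m in(('millfoot',(Z>8)&(Z<40)),('millhead',(Z>125)&(Z<142))):
    q=r[m&(abs(r[...,0]+173)<45)&(abs(r[...,1]-53)<45)]; print(nm,len(q), cv2.minEnclosingCircle(q.astype(np.float32)) if len(q)>5 else '')
things()
E
```

```text
clock: 8.1
eef_pos: [411.0, -76.2, 16.4]
eef_rot: [2.966, 0.472, 1.995]
wrist_force: [-0.2, -0.0, -0.1]
finger_gap: 24.4
finger_force: 0.0
target [499.2 -34.5  17. ] tool z in rack [ 0.342  0.052 -0.938] shift [ 1.3 96.3 15.8] turn [0.124 0.122 0.015] joints [-0.07  0.2   2.31 -0.94  0.4   0.3 ]
rack tcp [-220.1  -45.5] 16.4 10mm +xr [-8.9  -0.81  4.48] +yr [-0.01  9.84  1.76] +z [-4.55  1.56 -8.77]
millfoot 1711 ((-186.2406005859375, 52.31583023071289), 26.10498046875)
millhead 0 
scene cap 31 circle [ -8.6 -48.1] 18.2 min [-26.6 -61.9] max [  9. -33.]
scene millhead 115 circle [-187.1   50.2] 23.6 min [-205.1   29.8] max [-174.2   72.2]
scene millfoot 117 circle [-186.3   48.6] 24.2 min [-206.4   24.5] max [-181.8   72.5]
side cap 42 circle [ -4.8 -43.9] 18.3 min [-22.2 -59.5] max [ 13.2 -27.6]
side millhead 178 circle [-181.4   60.5] 23.9 min [-205.    37.4] max [-163.5   81.4]
side millfoot 70 circle [-127.1   -8.9] 112.0 min [-227.9  -87.2] max [-47.   83.7]
```

```bash
python3 -m crank '[[26,6,0,-2.5,0.02,0.02,0],[26,6,25,2,0.06,0.06,0.01],[26,6,50,6,0.09,0.09,0.015],[26,5.5,75,10,0.124,0.122,0.015],[26,5,96,13.5,0.124,0.122,0.015],[26,5,96,13.5,0.124,0.122,0.015],[26,5,96,13.5,0.124,0.122,0.015]]'
python3 - <<'E'
from h import *
dirs()
p,d,K,R,t=snap('wrist'); X=cloud(d,K,R,t); r=torack(X);Z=X[...,2]
h=cv2.cvtColor(p,cv2.COLOR_RGB2HSV); print(manip.read_state()['wrist_force'])
cv2.imwrite('pics/w2.png',cv2.resize(np.vstack([p,load('side')[0][60:300]])[...,::-1],(480,585)))
E
```

```text
clock: 8.95
eef_pos: [495.8, -31.9, 16.4]
eef_rot: [3.091, 0.349, 1.992]
wrist_force: [0.1, -0.2, -0.7]
finger_gap: 24.2
finger_force: 0.0
rack tcp [-225.7   49.9] 16.4 10mm +xr [-9.4  -0.16  3.41] +yr [0.01 9.99 0.5 ] +z [-3.42  0.47 -9.39]
[-0.38682633 -0.23695873 -0.50989112]
```

View pics/w2.png

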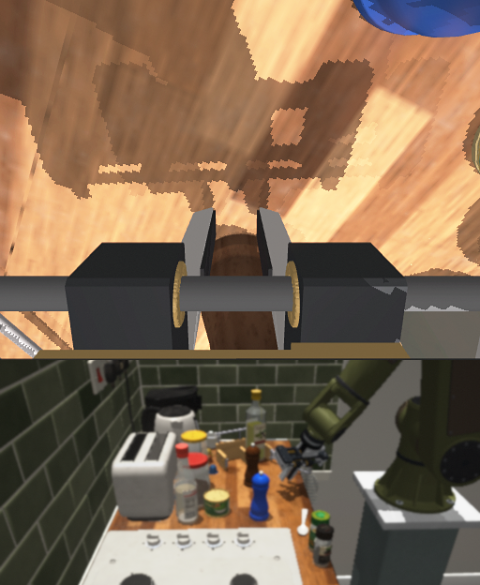

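The wrist view shows the mill at (236,290) centred between the fingers. The side view shows the bottle in the rack and the mill upright. Now push the mill.

```bash
python3 -m crank '[[26,-6.5,1,2.5,0,0,0],[26,-13,1,5,0,0,0],[26,-20,1,7,0,0,0],[26,-26,0.5,9.5,0,0,0],[26,-33,0.5,12,0,0,0],[26,-39,0,14.5,0,0,0],[26,-46,0,16.5,0,0,0],[26,-53,-0.5,19,0,-0.03,0],[26,-59,-0.5,21.5,0,-0.06,0],[26,-66,-1,24,0,-0.09,0]]'
python3 - <<'E'
from h import *
things();dirs();plan(-85,48,17,28,3)
E
```

```text
clock: 10.0
eef_pos: [525.5, -95.7, 16.9]
eef_rot: [3.088, 0.44, 1.987]
wrist_force: [-1.1, 2.0, 1.7]
finger_gap: 24.6
finger_force: 1.5
scene millhead 13 circle [-207.4   38. ] 59.0 min [-230.  -17.] max [-186.1   93. ]
scene millfoot 64 circle [-90.1 -12.1] 95.8 min [-169.5  -86. ] max [-29.2  63.3]
side cap 42 circle [ -3.8 -46.2] 19.5 min [-23.1 -59.1] max [ 14.8 -28.6]
side millhead 68 circle [-166.2   19.2] 77.0 min [-229.7  -38.6] max [-115.2   77. ]
side millfoot 82 circle [-85.2   5.2] 100.0 min [-162.5  -90.4] max [-44.5  96.6]
rack tcp [-155.6   50.7] 16.6 10mm +xr [-9.05 -0.17  4.25] +yr [0.05 9.99 0.5 ] +z [-4.25  0.48 -9.04]
target [ 551.7 -161.1   17. ] tool z in rack [ 0.469  0.052 -0.882] shift [-64.   -3.9  29.5] turn [-0.002 -0.049 -0.008] joints [-0.07  0.43  1.93 -0.65  0.62  0.  ]
```

```bash
python3 -m crank '[[26,-6.5,-0.5,3,0,-0.02,0],[26,-13,-1,6,0,-0.05,0],[26,-19,-1.5,9,0,-0.05,0],[26,-26,-2,12,0,-0.05,0],[26,-32,-2.5,15,0,-0.05,0],[26,-38,-3,18,0,-0.05,0],[26,-45,-3.5,21,0,-0.05,0],[26,-51,-4,24,0,-0.05,0],[26,-58,-4.5,27,0,-0.05,0],[26,-64,-5,29.5,0,-0.05,0]]'
python3 - <<'E'
from h import *
things();dirs()
p,d,K,R,t=load('side'); q=load('scene')[0]
cv2.imwrite('pics/s3.png',np.hstack([cv2.resize(p[90:250,190:350][...,::-1],(400,400)),cv2.resize(q[100:240,220:360][...,::-1],(400,400))]))
E
```

```text
clock: 11.1
eef_pos: [550.9, -161.7, 17.2]
eef_rot: [3.087, 0.489, 1.984]
wrist_force: [-0.5, 0.7, -0.2]
finger_gap: 24.4
finger_force: 0.5
scene millhead 37 circle [-157.7   31.6] 63.0 min [-179.8  -27.5] max [-115.5   94.2]
scene millfoot 54 circle [-63.7 -13.3] 81.0 min [-99.8 -86.1] max [-27.7  59.2]
side cap 20 circle [  0.1 -40.7] 19.9 min [-17.  -53.9] max [ 17.  -26.4]
side millhead 85 circle [-107.9   13.4] 85.0 min [-173.2  -44.1] max [-38.7  71. ]
side millfoot 88 circle [-48.9   6.3] 91.3 min [-96.8 -84.9] max [-21.8  97.6]
rack tcp [-84.6  46.9] 17.3 10mm +xr [-8.83 -0.16  4.7 ] +yr [0.09 9.99 0.5 ] +z [-4.7   0.48 -8.81]
```

View pics/s3.png

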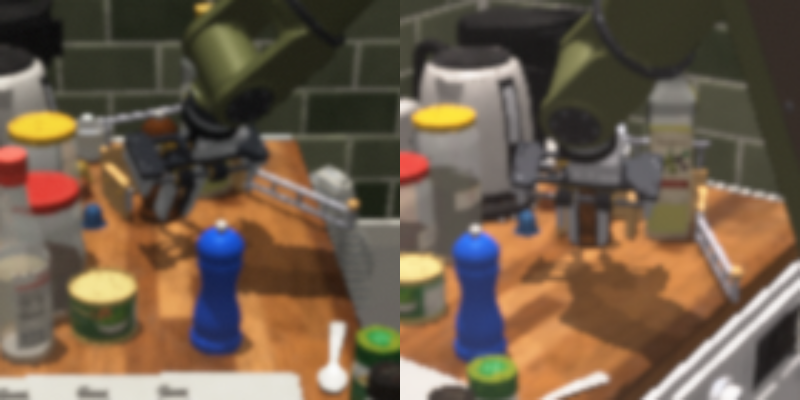

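Both views show the mill cradled between the fingers in front of the left bay, the bottle in the right bay, and the gate open. Final push.

```bash
python3 -m crank '[[26,-5,-0.5,2.5,0,0,0],[26,-10,-0.5,5,0,0,0],[26,-15,-1,8,0,0,0],[26,-19,-1,10,0,0,0],[26,-23,-1.5,12.5,0,0,0],[26,-27,-1.5,14.5,0,0,0],[26,-31,-2,16.5,0,0,0],[26,-34,-2,18,0,0,0],[26,-37,-2,19.5,0,0,0],[26,-40,-2,21,0,0,0]]'; python3 -m crank '[[26,-2,0,1,0,0,0],[26,-4,0,2,0,0,0],[26,-4,0,2,0,0,0]]'
python3 - <<'E'
from h import *
things();dirs();print(manip.read_state()['wrist_force'])
E
```

```text
clock: 12.2
eef_pos: [568.1, -203.1, 17.3]
eef_rot: [3.087, 0.489, 1.984]
wrist_force: [-1.0, 1.0, 0.3]
finger_gap: 24.6
finger_force: 0.8
clock: 12.5
eef_pos: [570.0, -207.1, 17.4]
eef_rot: [3.087, 0.489, 1.984]
wrist_force: [-0.3, 0.8, 0.2]
finger_gap: 24.3
finger_force: 0.3
scene millhead 21 circle [-119.7   23.3] 49.5 min [-128.7  -25.3] max [-110.8   72. ]
scene millfoot 59 circle [-28.  -15.1] 70.9 min [-34.5 -86.1] max [-6.1 55.8]
side millhead 66 circle [-58.5  11.7] 86.1 min [-124.2  -45.6] max [ 7.9 70. ]
side millfoot 71 circle [-50.3   6.9] 92.0 min [-50.8 -85.1] max [24.4 98.8]
rack tcp [-35.7  45.8] 17.5 10mm +xr [-8.83 -0.17  4.69] +yr [0.08 9.99 0.5 ] +z [-4.7   0.48 -8.82]
[ 0.4044975  -0.23433935 -0.13606447]
```

```bash
python3 -m crank '[[26,-1,0,0.5,0,0,0],[26,-2,0,1,0,0,0],[26,-2,0,1,0,0,0]]'; python3 -m crank '[[26,-1,0,0.5,0,0,0],[26,-2,0,1,0,0,0],[26,-2,0,1,0,0,0]]'; python3 -c "
from h import *
dirs()"
```

```text
clock: 12.9
eef_pos: [570.9, -209.0, 17.5]
eef_rot: [3.087, 0.489, 1.984]
wrist_force: [0.5, 1.2, -0.5]
finger_gap: 24.4
finger_force: 0.4
clock: 13.2
eef_pos: [571.6, -210.4, 17.3]
eef_rot: [3.087, 0.488, 1.984]
wrist_force: [-4.1, 7.5, 2.0]
finger_gap: 24.2
finger_force: 3.7
rack tcp [-31.9  45.9] 17.3 10mm +xr [-8.83 -0.17  4.69] +yr [0.08 9.99 0.5 ] +z [-4.69  0.48 -8.82]
```

```bash
python3 -m crank '[[26,-1,0,0.5,0,0,0],[26,-1,0,0.5,0,0,0],[26,5,0,-2.5,0,0,0],[26,25,0.5,-13,0,0,0],[26,55,1,-29,0,0,0],[26,80,1.5,-42,0,0,0],[26,60,3.5,-80,0,0,0],[26,40,5.5,-118,0,0,0],[26,20,7.5,-156,0,0,0],[26,0,9.5,-193,0,0,0]]';python3 -m crank '[[26,-15,1.5,-28,0,0,0],[26,-40,4,-75,0,0,0],[26,-40,4,-75,0,0,0],[26,-40,4,-75,0,0,0]]'
python3 - <<'E'
from h import *
things();dirs()
plan(-70,-10,360,0,0)
E
```

```text
clock: 14.2
eef_pos: [534.3, -128.1, 190.4]
eef_rot: [3.086, 0.489, 1.984]
wrist_force: [0.6, 1.1, -0.6]
finger_gap: 24.5
finger_force: 0.0
clock: 14.6
eef_pos: [534.6, -128.4, 274.4]
eef_rot: [3.085, 0.49, 1.983]
wrist_force: [-0.2, 0.2, -0.6]
finger_gap: 24.0
finger_force: 0.0
scene cap 35 circle [ -7.3 -47.8] 19.3 min [-26.5 -65.1] max [ 10.  -33.1]
scene millhead 101 circle [-7.1 41.9] 21.4 min [-27.5  21.1] max [ 6.2 63.2]
scene millfoot 111 circle [-23.4  -8.2] 79.5 min [-37.7 -86.4] max [30.7 70. ]
side millhead 161 circle [ 7.6 33.7] 41.3 min [-23.7   4.9] max [37.2 72.1]
side millfoot 118 circle [-48.9   6.3] 91.7 min [-51.  -85.5] max [-3.1 98. ]
rack tcp [-122.2   45.2] 271.9 10mm +xr [-8.83 -0.16  4.69] +yr [0.07 9.99 0.49] +z [-4.69  0.47 -8.82]
target [ 505.  -198.6  360. ] tool z in rack [ 0.  0. -1.] shift [-87.8 -51.9 -55.9] turn [0.05  0.488 0.005] joints [-0.12  0.09  1.69 -0.44  1.09 -0.39]
```

```bash
python3 -m crank '[[26,0,-8,-50,0.01,0.1,0],[26,-20,-20,-65,0.02,0.2,0],[26,-45,-35,-65,0.03,0.3,0],[26,-65,-45,-65,0.04,0.4,0],[26,-88,-52,-60,0.05,0.488,0],[26,-88,-52,-60,0.05,0.488,0],[26,-88,-52,-60,0.05,0.488,0]]'
python3 - <<'E'
from h import *
dirs()
p,d,K,R,t=snap('wrist'); X=cloud(d,K,R,t); r=torack(X);Z=X[...,2]
f=lambda m:(m.sum(),np.percentile(r[m],[2,50,98],axis=0).round(1).tolist())
box=lambda y0,y1,z0,z1,x0,x1:(r[...,1]>y0)&(r[...,1]<y1)&(Z>z0)&(Z<z1)&(r[...,0]>x0)&(r[...,0]<x1)
print('board top',f(box(-96,96,72,79,20,60)))
for nm,m in(('millhead',box(10,80,125,141,-60,50)),('knob',box(10,80,144,160,-60,50)),('millfoot',box(10,80,8,40,-60,10)),('cap',box(-80,-10,255,272,-60,60)),('shoulder',box(-85,-5,165,205,-60,60)),('bottlelow',box(-82,-8,12,60,-60,0))):
    q=r[m].astype(np.float32); print(nm,len(q),np.round(cv2.minEnclosingCircle(q)[0],1) if len(q) else '',[np.round(a,1) for a in cv2.minAreaRect(q)] if len(q)>5 else '',q.min(0) if len(q) else '')
q=r[box(-260,-70,38,48,-240,-60)];v=cv2.fitLine(q.astype(np.float32),cv2.DIST_HUBER,0,.01,.01).ravel();print('gate',v,'ball',r[box(-260,-70,52,62,-260,-150)].mean(0))
cv2.imwrite('pics/w4.png',cv2.resize(p[...,::-1],(700,525)))
E
```

```text
clock: 15.4
eef_pos: [504.2, -197.7, 362.9]
eef_rot: [-3.139, -0.001, 1.996]
wrist_force: [-0.4, 1.4, 0.5]
finger_gap: 24.7
finger_force: 0.0
rack tcp [-71.  -10.4] 362.9 10mm +xr [-10.    -0.03  -0.01] +yr [-0.03 10.   -0.02] +z [  0.01  -0.02 -10.  ]
board top (np.int64(283), [[28.1, -16.1], [32.2, 11.5], [38.8, 94.4]])
millhead 648 [ 2.5 44.7] [array([-3.8, 49.6]), array([48.3, 32.3]), np.float64(51.4)] [-21.463392  22.818127]
knob 18 [ 1.8 47.6] [array([ 1.5, 48.5]), array([9.3, 3.2]), np.float64(22.7)] [-2.2365994 45.18984  ]
millfoot 263 [-2.  45.8] [array([-13.9,  41.7]), array([30.9, 57.3]), np.float64(19.1)] [-29.956985  18.376556]
cap 44 [ -1.5 -32.3] [array([ -1.3, -31.3]), array([ 2.4, 15.7]), np.float64(81.2)] [ -9.279889 -33.458282]
shoulder 1605 [ -3.5 -47.7] [array([ -3.5, -47.9]), array([60.2, 61.7]), np.float64(5.1)] [-34.755848 -78.713036]
bottlelow 242 [-17.  -47.5] [array([-27.6, -44.1]), array([62.1, 22.4]), np.float64(72.5)] [-34.96935 -77.10614]
gate [   0.9602231     0.27923393 -143.29817    -118.05388   ] ball [-225.37332322 -142.00029689]
```

View pics/w4.png

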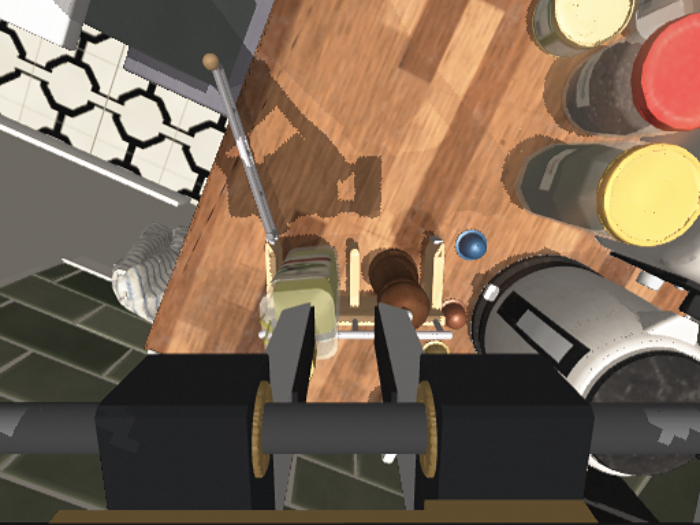

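Both stand upright and home: bottle shoulder at (-3.5,-48) and mill foot at (-1,45) in the rack frame, where the board face reads 28. The view shows bottle (300,290) and mill (395,280) in their bays, and the gate still open with its ball at (210,60). Next is the gate.

Run:
```python
from h import *
plan(-149,-160,363,0,0);plan(-149,-160,14,0,0)
for a,ti in((1.85,0),(1.6,0),(1.3,5),(1.0,12),(.75,18),(.5,24),(.25,27),(0,27)):
    off=4+8*abs(np.cos(a))+12.5*abs(np.sin(a)); P=np.array([-50,-92])+115*np.array([-np.sin(a),np.cos(a)])-off*np.array([np.cos(a),np.sin(a)])
    print(a,P.round(1),ti, 'from start(tool x,y):',(-(P[0]+149)).round(1),(P[1]+160).round(1),'roty',-round(np.radians(ti),3))
```

```text
target [ 335.8 -188.   363. ] tool z in rack [ 0.  0. -1.] shift [  77.8 -149.6    0.7] turn [-0.001  0.     0.004] joints [-0.44  0.22  1.27 -0.    1.66 -0.87]
target [ 335.8 -188.    14. ] tool z in rack [ 0.  0. -1.] shift [  77.9 -149.1  349.7] turn [-0.001  0.     0.004] joints [-0.44  0.22  1.27 -0.    1.66 -0.87]
1.85 [-155.5 -141.2] 0 from start(tool x,y): 6.5 18.8 roty -0.0
1.6 [-164.5 -112.1] 0 from start(tool x,y): 15.5 47.9 roty -0.0
1.3 [-165.7  -78.8] 5 from start(tool x,y): 16.7 81.2 roty -0.087
1.0 [-156.9  -45.7] 12 from start(tool x,y): 7.9 114.3 roty -0.209
0.75 [-141.8  -20.4] 18 from start(tool x,y): -7.2 139.6 roty -0.314
0.5 [-120.1    0.8] 24 from start(tool x,y): -28.9 160.8 roty -0.419
0.25 [-92.8  15.8] 27 from start(tool x,y): -56.2 175.8 roty -0.471
0 [-62.  23.] 27 from start(tool x,y): -87.0 183.0 roty -0.471
```

```bash
python3 -m crank '[[0,20,-40,0,0,0,0],[0,40,-80,0,0,0,0],[0,60,-115,0,0,0,0],[0,78,-150,0,0,0,0],[0,78,-150,0,0,0,0],[0,78,-150,0,0,0,0]]'
python3 -m crank '[[0,0,0,45,0,0,0],[0,0,0,90,0,0,0],[0,0,0,135,0,0,0],[0,0,0,180,0,0,0],[0,0,0,225,0,0,0],[0,0,0,270,0,0,0],[0,0,0,310,0,0,0],[0,0,0,335,0,0,0],[0,0,0,348,0,0,0],[0,0,0,348,0,0,0]]'
python3 -c "
from h import *
dirs();plan(-149,-160,14);print(manip.read_state()['wrist_force'])"
```

```text
clock: 16.05
eef_pos: [335.2, -187.5, 365.1]
eef_rot: [3.141, 0.003, 1.998]
wrist_force: [0.8, -0.8, 0.1]
finger_gap: 0.2
finger_force: 0.0
clock: 17.05
eef_pos: [335.2, -187.3, 14.9]
eef_rot: [-3.14, -0.002, 1.999]
wrist_force: [-0.2, -0.4, 1.0]
finger_gap: 0.3
finger_force: 0.0
rack tcp [-149.9 -160.3] 14.9 10mm +xr [-10.    -0.06  -0.02] +yr [-0.06 10.   -0.02] +z [  0.02  -0.02 -10.  ]
target [ 335.8 -188.    14. ] tool z in rack [ 0.  0. -1.] shift [-0.9  0.3  0.9] turn [-0.002 -0.002  0.006] joints [-0.6   0.24  2.13 -0.    0.78 -1.03]
[-0.22983632 -0.35860241  0.963523  ]
```

```bash
python3 -m crank '[[0,3,9,0,0,0,0],[0,6,19,0,0,0,0],[0,10,29,0,0,0,0],[0,13,39,0,0,0,0],[0,15,49,0,0,0,0],[0,16,60,0,0,-0.03,0],[0,17,71,0,0,-0.06,0],[0,16.5,82,0,0,-0.09,0],[0,13.5,98,0,0,-0.15,0],[0,8,114,0,0,-0.21,0]]'
python3 - <<'E'
from h import *
dirs();print(manip.read_state()['wrist_force'])
for a,ti in((.75,18),(.5,24),(.25,27),(0.08,27),(0,27)):
    off=4+8*abs(np.cos(a))+12.5*abs(np.sin(a)); P=np.array([-50,-92])+115*np.array([-np.sin(a),np.cos(a)])-off*np.array([np.cos(a),np.sin(a)])
    print(a);plan(*P,15,ti)
E
```

```text
clock: 18.05
eef_pos: [437.1, -133.4, 17.1]
eef_rot: [3.141, 0.214, 1.998]
wrist_force: [-2.2, -0.6, -0.7]
finger_gap: 0.4
finger_force: 0.4
rack tcp [-157.2  -45.2] 17.1 10mm +xr [-9.77 -0.05  2.12] +yr [-0.04 10.    0.02] +z [-2.12  0.01 -9.77]
[-2.2070851  -0.58377277 -0.74680325]
0.75
target [ 466.1 -137.3   15. ] tool z in rack [ 0.309 -0.    -0.951] shift [-14.7  24.8   5.4] turn [ 0.002 -0.101  0.004] joints [-0.28  0.31  2.04 -0.26  0.67 -0.51]
0.5
target [ 494.3 -148.5   15. ] tool z in rack [ 0.407 -0.    -0.914] shift [-36.1  45.8  10. ] turn [ 0.002 -0.205  0.004] joints [-0.28  0.31  2.04 -0.26  0.67 -0.51]
0.25
target [ 519.1 -167.2   15. ] tool z in rack [ 0.454 -0.    -0.891] shift [-62.8  60.7  15.8] turn [ 0.002 -0.258  0.004] joints [-0.28  0.31  2.04 -0.26  0.67 -0.51]
0.08
target [ 532.9 -183.7   15. ] tool z in rack [ 0.454 -0.    -0.891] shift [-83.   66.4  20.2] turn [ 0.002 -0.258  0.004] joints [-0.28  0.31  2.04 -0.26  0.67 -0.51]
0
target [ 538.4 -192.3   15. ] tool z in rack [ 0.454 -0.    -0.891] shift [-92.9  67.8  22.4] turn [ 0.002 -0.258  0.004] joints [-0.28  0.31  2.04 -0.26  0.67 -0.51]
```

```bash
python3 -m crank '[[0,-7,13,2.5,0,-0.05,0],[0,-15,25,5.5,0,-0.1,0],[0,-25,36,8,0,-0.15,0],[0,-36,46,10,0,-0.2,0],[0,-45,51,12,0,-0.23,0],[0,-54,56,14,0,-0.258,0],[0,-63,61,16,0,-0.258,0],[0,-70,63,17.5,0,-0.258,0],[0,-76.5,65,19,0,-0.258,0],[0,-83,66.5,20,0,-0.258,0]]'
python3 -c "
from h import *
dirs();print(manip.read_state()['wrist_force'])"
```

```text
clock: 19.05
eef_pos: [532.2, -184.7, 14.8]
eef_rot: [3.141, 0.469, 1.997]
wrist_force: [-1.0, 0.1, -0.0]
finger_gap: 0.2
finger_force: 0.4
rack tcp [-71.5  20.5] 14.8 10mm +xr [-8.92 -0.04  4.52] +yr [-0.04 10.    0.02] +z [-4.52  0.   -8.92]
[-0.95805198  0.07698362 -0.03976165]
```

```bash
python3 -m crank '[[0,-2,0,1,0,0,0],[0,-4,0,2,0,0,0],[0,-6,0,3,0,0,0],[0,-7.5,0,3.8,0,0,0],[0,-9,0,4.5,0,0,0],[0,-9,0,4.5,0,0,0]]'
python3 -m crank '[[0,-1,0,0.5,0,0,0],[0,-1.5,0,0.8,0,0,0],[0,-1.5,0,0.8,0,0,0]]'
python3 - <<'E'
from h import *
dirs();things()
for n in('side','scene'):
    p,d,K,R,t=load(n)
    for a in (0,.08): print(n,a,proj([*toworld(-50-182*np.sin(a),-92+182*np.cos(a)),60],K,R,t).round(1))
E
```

```text
clock: 19.65
eef_pos: [535.7, -192.2, 14.5]
eef_rot: [-3.142, 0.468, 1.998]
wrist_force: [-7.1, 15.1, 7.2]
finger_gap: 0.1
finger_force: 5.9
clock: 19.95
eef_pos: [536.0, -192.7, 14.4]
eef_rot: [-3.141, 0.467, 1.998]
wrist_force: [-12.9, 27.4, 14.9]
finger_gap: 0.6
finger_force: 10.3
rack tcp [-62.6  20.7] 14.4 10mm +xr [-8.93 -0.05  4.5 ] +yr [-0.05 10.    0.02] +z [-4.5  -0.   -8.93]
scene millhead 28 circle [-141.6   24. ] 61.2 min [-151.3  -37.1] max [-90.9  85.1]
side millhead 118 circle [-79.9  10.1] 103.4 min [-159.6  -61.7] max [ 12.  103.9]
side millfoot 34 circle [-42.4   8.6] 90.6 min [-70.7 -81.7] max [24.3 98.9]
side 0 [242.2 161.6]
side 0.08 [244.1 163.2]
scene 0 [275.1 168.6]
scene 0.08 [274.5 170.1]
```

The gate has met its stop, with the tip at x=-62.6 against a predicted -62. Withdraw and check from above.

```bash
python3 -m crank '[[0,3,0,-1.5,0,0,0],[0,20,0,-10,0,0,0],[0,45,0,-23,0,0,0],[0,70,0,-35,0,0,0],[0,50,0,-75,0,0,0],[0,30,0,-115,0,0,0],[0,10,0,-155,0,0,0],[0,-10,0,-195,0,0,0],[0,-30,0,-235,0,0,0],[0,-30,0,-235,0,0,0]]'
python3 - <<'E'
from h import *
dirs()
plan(-70,-10,360)
E
```

```text
clock: 21.05
eef_pos: [505.6, -122.8, 244.2]
eef_rot: [3.132, 0.474, 1.994]
wrist_force: [0.2, 0.5, 0.1]
finger_gap: 0.4
finger_force: 0.0
rack tcp [-138.8   21.7] 244.2 10mm +xr [-8.9  -0.05  4.57] +yr [-0.01 10.    0.1 ] +z [-4.57  0.08 -8.9 ]
target [ 505.  -198.6  360. ] tool z in rack [ 0.  0. -1.] shift [-114.1  -31.   -71.9] turn [0.009 0.474 0.003] joints [-0.11  0.07  1.77 -0.46  1.08 -0.36]
```

```bash
python3 -m crank '[[0,-10,-5,-45,0,0.1,0],[0,-30,-10,-85,0,0.2,0],[0,-52,-18,-100,0,0.3,0],[0,-80,-25,-90,0,0.4,0],[0,-114,-31,-72,0.01,0.474,0],[0,-114,-31,-72,0.01,0.474,0],[0,-114,-31,-72,0.01,0.474,0],[0,-114,-31,-72,0.01,0.474,0]]'
python3 - <<'E'
from h import *
dirs()
p,d,K,R,t=snap('wrist'); X=cloud(d,K,R,t); r=torack(X);Z=X[...,2]
box=lambda y0,y1,z0,z1,x0,x1:(r[...,1]>y0)&(r[...,1]<y1)&(Z>z0)&(Z<z1)&(r[...,0]>x0)&(r[...,0]<x1)
for nm,m in(('millhead',box(10,80,125,141,-60,50)),('millfoot',box(10,80,8,40,-40,10)),('shoulder',box(-85,-5,165,205,-60,60)),('ball',box(70,110,52,62,-80,-46))):
    q=r[m].astype(np.float32); print(nm,len(q),np.round(cv2.minEnclosingCircle(q)[0],1) if len(q) else '',q.min(0) if len(q) else '')
q=r[box(-85,80,38,47,-75,-40)].astype(np.float32);v=cv2.fitLine(q,cv2.DIST_HUBER,0,.01,.01).ravel();print('gate',len(q),v,'angle',np.arctan(-v[0]/v[1]))
cv2.imwrite('pics/w5.png',cv2.resize(p[...,::-1],(600,450)))
E
```

```text
clock: 21.85
eef_pos: [504.2, -197.8, 353.6]
eef_rot: [-3.132, -0.004, 1.996]
wrist_force: [-0.1, 0.4, 0.4]
finger_gap: 0.6
finger_force: 0.0
rack tcp [-71.1 -10.4] 353.6 10mm +xr [-10.    -0.03  -0.04] +yr [-0.03 10.   -0.1 ] +z [  0.04  -0.1  -10.  ]
millhead 1027 [ 2.3 44.3] [-21.506983  20.83734 ]
millfoot 272 [-1.9 45.7] [-29.674286  18.4513  ]
shoulder 1178 [ -9.4 -49.5] [-34.744442 -79.55086 ]
ball 93 [-52.7  90. ] [-59.81223  82.47748]
gate 528 [ 5.8288998e-03 -9.9998301e-01 -5.2413258e+01 -3.0753484e+00] angle 0.005828933
```

View pics/w5.png

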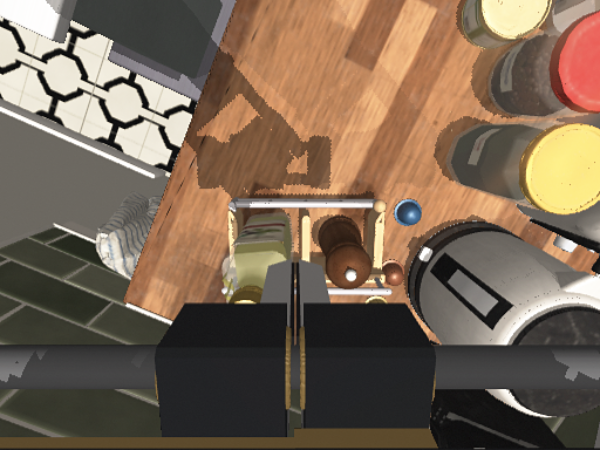

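The picture shows the gate shut across the front from (232,205) to the ball at (380,205), at about 0.006 rad. The bottle (260,250) and the mill (345,250) stand upright behind it. Their front faces read as before (-34.7 and -29.7), so neither moved.

```bash
python3 -c "
from cell import manip
print(manip.sign_off())"
```

```text
the job is handed in; nothing more can be done
None
```

The job is handed in at about 22 s of the 72 s allowed: by my last camera check the bottle stands home in the right bay and the mill in the left, both upright, with the gate shut to about 0.006 rad; the judge returned no verdict.

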